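Swap the wrong heat sink in a kit

ROBOT

A 6-joint arm with a two-finger parallel gripper is mounted at the origin on a cart in front of the work surface, level with it; the furniture and walls round the work are solid. World frame = base frame: x ahead of the robot, y to its left, z up, the work surface at z = 0. Lengths are in m, angles in rad, forces in N, time in s.
With the tool pointing down it reaches from about 0.35 to 0.775 m from the base axis. Payload 7.3 kg.
Tool frame: the origin (TCP) lies on the mounting face of the last link; the fingertips stand 178 mm ahead of it and the grasp point (between the pads) lies 159 mm ahead of it (robot.tcp_to_tips is the distance from the TCP to the fingertips, in m); z points along the fingers, y is the direction in which the jaws open and shut (so a half turn about z gives the same grasp; the last joint's range is limited). The gripper opens to 92 mm and grips with 3 to 60 N. Pads are 19 mm wide; open, the fingers measure 130 mm over their backs; the gripper's body (75 mm by 190 mm) begins 47 mm behind the grasp point.
Start: joints at [0.969, 0.342, 1.524, -0, 1.275, -0.146], TCP at [0.231, 0.471, 0.405] pointing down, gripper open.
Joint ranges: [-2.53, 2.53], [-0.77, 2.02], [0.04, 2.7], [-1, 4.14], [0.28, 2.66], [-3.11, 3.11]. Speed limits (rad/s): [2.57, 2.57, 3.14, 3.14, 3.14, 3.14].

INTERFACE

Orientations are given as [roll, pitch, yaw] about the fixed x, y, z axes, in that order (R = Rz(yaw) Ry(pitch) Rx(roll)).
In Python, from cell import robot, viewer gives the robot as it stands.
- The arm moves only by the shell command python3 -m creep 'ROWS' [OPENING] [FORCE]. ROWS is JSON, a list that holds one entry, the list of rows, each a list of 6 numbers: the shift along the world's x, y, z in mm, then the turn, a rotation vector about the world's x, y, z in degrees. A call has 1 to 5 rows; each row shifts and turns the pose as measured when the row begins; what a row does not reach is not made up. A row lasts 1/12 s, in which the tool goes at most 41.7 mm and 7.16 degrees, less where a joint would pass 70% of its speed; a pose out of reach is approached as far as the arm can. A call with a gripper value outside its range is refused whole. OPENING is the closure, from -1 (fully open) to 1 (shut), set as the call begins (- or left out, the last holds). The fingers move at their own pace and stop on an object; FORCE is the grip in N (left out, the last holds). Time passes only in rows, so rows that do not move let the fingers close. It gives the time, the measured TCP pose, the force and the opening at its end, in the units of the state.
- robot.observe(): the state, without advancing time (a new reading comes with each control period).
- viewer.read_camera(name): name is "scene" or "top" or "wrist"; returns the picture (480x640x3 uint8, blue, green, red); there is no depth.
- viewer.camera_model(name): a dict with "fx", "fy", "cx", "cy" (pixels), "pose" (4x4, takes a point from camera to world coordinates); the wrist camera has in their place "mount" (4x4, takes a point from camera to tool coordinates, whose origin is the TCP and whose axes are the flange's). Camera axes: x right, y up, looking along -z (the intrinsics and any distortion apply to the point x, -y, -z); pixel columns grow to the right and rows downward; lengths in m; the calibration is good to about 2 mm. A picture is of the moment at which its call begins: read the wrist's pose just before it. camera_model takes no time and is no camera call.
- robot.hand_in(): hands the job in, once; it reports no verdict.
The state is a dict: "time": time; "qpos": joint angles; "qvel": joint speeds; "joint_efforts": joint torques, N m; "tool_pos": TCP position; "tool_rot": TCP orientation; "contact_force": force on the tool from outside, world axes, zero at the start; "torque": the same for the moment, N m; "opening": finger opening in m.
Only numpy, scipy, OpenCV 4.12 (cv2) and the standard library are available. Lean on these libraries where they do the work, as an engineer would, in place of code of your own. Each camera call takes 0.05 s, during which the arm holds its last target. There are 200 camera calls.

TASK

The kit board on the bench should carry three heat sinks of the same length, but one lane holds a shorter one: find it and push it along its lane, without lifting it, out through the open end into the returns bay of the board, so that it lies flat and wholly clear of the lanes. Then lift only the top heat sink off the stock pile of the long kind, leaving the one beneath where it is, and put it in the emptied lane, standing on its base with its end right up against the stop. Leave the other heat sinks, on the board and in stock, and the things around as they are.

Things in the scene. Friction and masses are not known exactly. Their poses are not given: they have to be found in the camera images.
- kit_board: fixed flat grey plastic kit board, 256 mm (own x) x 244 mm (own y), plate 6 mm thick; origin at the centre of its underside, on the bench, z up. Three lanes run along its y, centred at own x = -80, 0 and +80 mm, 50 mm clear between black rails 6 mm wide, 8 mm high above the plate, from y = -114 to 0 mm, then flaring mouths to y = +10. Each lane holds one heat sink; which lane has the short one varies
- lane_stop (a point): middle of the top edge of the middle lane's stop, board x = 0, y = -118, z = 14 mm; axes as the board's. Every lane is closed at y = -114 mm by such a stop, 8 mm thick (y = -122 to -114) and 8 mm high above the plate, so a finger just above it can push a heat sink from behind; the +y end is open. At the start the heat sinks stand with centres at about y = -59 mm, lengths along the lanes
- home_near (a point): point on the plate in the lane at board x = -80 mm (6 mm above the board's origin, y = -64 mm): where the origin of a long heat sink is when it touches the stop; axes as the board's
- home_mid (a point): the same point in the middle lane (board x = 0)
- home_far (a point): the same point in the lane at board x = +80 mm
- returns (a point): centre of the returns bay's floor, at board x = 0, y = +61 mm, 6 mm above the board's origin; axes as the board's. The bay is the open plate at the lanes' open ends, y = +10 to +116 mm, x = -122 to +122 mm, bounded by a lip 8 mm high above the plate
- kit_sink_a: right part in the kit, standing in one of the lanes: a finned heat sink of bare aluminium: a flat base with six upright fins running along its length, 100 mm long (own y) x 40 mm wide (own x) x 30 mm tall, about 0.15 kg; origin at the centre of its underside, z up, y along its length (either way round is the same part)
- kit_sink_b: the other right part in the kit, in another lane: a finned heat sink of bare aluminium: a flat base with six upright fins running along its length, 100 mm long (own y) x 40 mm wide (own x) x 30 mm tall, about 0.15 kg; origin at the centre of its underside, z up, y along its length (either way round is the same part)
- odd_sink: the wrong part in the kit, shorter than the other two: a finned heat sink of bare aluminium: a flat base with six upright fins running along its length, 70 mm long (own y) x 40 mm wide (own x) x 30 mm tall, about 0.1 kg; origin at the centre of its underside, z up, y along its length (either way round is the same part)
- long_stock_top: top one of the stock pile of long heat sinks (its underside rests 32.5 mm above the bench, on the one below, which stands on a 2.5 mm mat; nothing joins them): a finned heat sink of bare aluminium: a flat base with six upright fins running along its length, 100 mm long (own y) x 40 mm wide (own x) x 30 mm tall, about 0.15 kg; origin at the centre of its underside, z up, y along its length (either way round is the same part)
- long_stock_lower: lower one of the pile of long heat sinks: a finned heat sink of bare aluminium: a flat base with six upright fins running along its length, 100 mm long (own y) x 40 mm wide (own x) x 30 mm tall, about 0.15 kg; origin at the centre of its underside, z up, y along its length (either way round is the same part)
- short_stock_top: top one of the stock pile of short heat sinks, not needed: a finned heat sink of bare aluminium: a flat base with six upright fins running along its length, 70 mm long (own y) x 40 mm wide (own x) x 30 mm tall, about 0.1 kg; origin at the centre of its underside, z up, y along its length (either way round is the same part)
- short_stock_lower: lower one of the pile of short heat sinks: a finned heat sink of bare aluminium: a flat base with six upright fins running along its length, 70 mm long (own y) x 40 mm wide (own x) x 30 mm tall, about 0.1 kg; origin at the centre of its underside, z up, y along its length (either way round is the same part)
- tape_black: bystander: roll of tape lying flat, 53 mm across, 19 mm high; origin at the centre of its underside
- flux_jar: bystander: small white jar with a screw cap, 43 mm across, 36 mm high; origin at the centre of its underside
- usb_tester: bystander: small hand-held meter in a dark case lying flat, 99 x 40 x 21 mm; origin at the centre of its underside

How it is judged:
By the outcome, as a careful person would: the job done as asked, in the order asked, and still so for the second after the job is handed in, with the robot touching nothing.
It also fails if it takes over 69 s, if anything falls off the work surface, if the arm or the gripper's body presses on something with over 40 N, if the wrist force passes 120 N, or if a joint passes its speed limit or range.

## Working session

There is one attempt and no reset: what is moved stays moved. The work goes in short steps, Python scripts to look and compute and a shell command to move; the robot and the scene stay as the last step left them, time stands still between calls to the robot, and variables do not carry over. Pictures are saved under pics/ and viewed, about 8 in all and at most 12, crops included, and the job is handed in when it is done.

```bash
ls; mkdir -p pics; python3 - <<'E'
from cell import robot, viewer
import cv2
print(robot.observe())
for n in ("top","scene"):
    cv2.imwrite(f"pics/{n}0.png",viewer.read_camera(n)); m=viewer.camera_model(n); print(n,m)
print(viewer.camera_model("wrist"))
E
```

```text
pics
{'time': 0.0, 'qpos': array([ 9.68985027e-01,  3.42740610e-01,  1.52501220e+00, -5.35471277e-05,
        1.27544304e+00, -1.46013805e-01]), 'qvel': array([ 8.12903117e-04, -9.75055301e-04, -9.88236416e-05,  1.80818705e-03,
       -1.89597593e-04, -4.22954312e-04]), 'joint_efforts': array([ 1.18110063e-03, -4.31243169e+01, -2.44219190e+01,  7.17825419e-02,
        5.60674549e-02, -1.39058270e-04]), 'tool_pos': array([0.23100784, 0.47129139, 0.40403716]), 'tool_rot': array([-3.13999907e+00, -1.82598577e-04,  2.68581064e+00]), 'contact_force': array([-0.71713481, -0.27976621, -0.47517672]), 'torque': array([ 0.0146949 ,  0.00745814, -0.03200365]), 'opening': 0.09160823601321001}
top {'fx': 464.0068680403755, 'fy': 464.0068680403755, 'cx': 309.07298446052465, 'cy': 236.87711959969423, 'pose': array([[ 0.02033849,  0.98682026, -0.16053695,  0.43300613],
       [-0.99967603,  0.01761452, -0.01837292, -0.09708336],
       [-0.01530299,  0.16085862,  0.98685882,  1.02006654],
       [ 0.        ,  0.        ,  0.        ,  1.        ]])}
scene {'fx': 435.87309161261635, 'fy': 435.87309161261635, 'cx': 322.84655586678696, 'cy': 235.3921204040819, 'pose': array([[ 0.56886099,  0.41003056, -0.71293205, -0.225369  ],
       [-0.8222502 ,  0.30185696, -0.48248004, -0.62696489],
       [ 0.01737194,  0.86067259,  0.50886236,  0.63656662],
       [ 0.        ,  0.        ,  0.        ,  1.        ]])}
{'fx': 370.35547852606084, 'fy': 370.35547852606084, 'cx': 319.0594802953233, 'cy': 244.21283852226838, 'mount': array([[-6.70874221e-05,  9.57606152e-01,  2.88080638e-01,
         7.78716607e-02],
       [ 9.99999708e-01,  2.83364445e-04, -7.09051933e-04,
        -3.88763211e-04],
       [-7.60624302e-04,  2.88080506e-01, -9.57605891e-01,
         2.11557003e-02],
       [ 0.00000000e+00,  0.00000000e+00,  0.00000000e+00,
         1.00000000e+00]])}
```

View pics/top0.png

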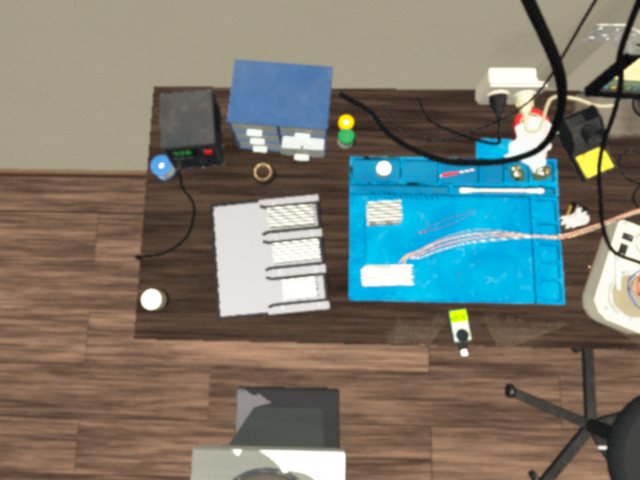

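View pics/scene0.png

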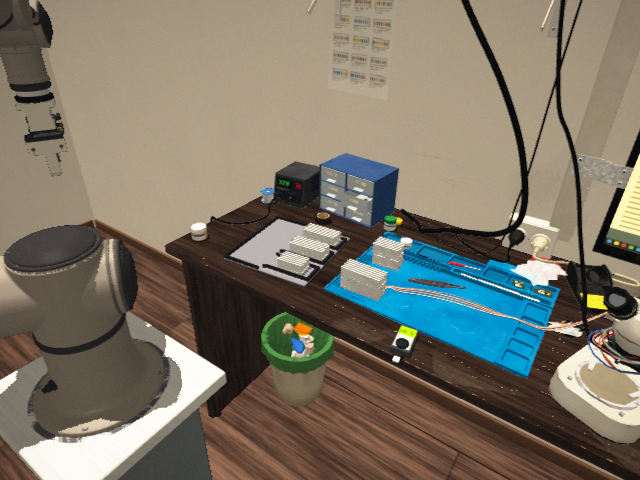

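Top view: the board spans about (213–328, 196–316), open bay to the left. The short sink is in the near (bottom) lane at (298,289). The long pile is at (387,275) and the short pile at (384,212).

```bash
cat > h.py <<'E'
import numpy as np, cv2
from scipy.spatial.transform import Rotation as R
from cell import robot, viewer
def cam(n, st=None):
    m=viewer.camera_model(n)
    if n=="wrist":
        T=np.eye(4);T[:3,:3]=R.from_euler("xyz",st["tool_rot"]).as_matrix();T[:3,3]=st["tool_pos"]
        m["pose"]=T@m["mount"]
    return m
def ray(m,uv,z):
    uv=np.atleast_2d(np.asarray(uv,float))
    d=np.c_[(uv[:,0]-m["cx"])/m["fx"],-(uv[:,1]-m["cy"])/m["fy"],-np.ones(len(uv))]@m["pose"][:3,:3].T
    o=m["pose"][:3,3]
    return o+d*((z-o[2])/d[:,2])[:,None]
def proj(m,P):
    p=(np.atleast_2d(P)-m["pose"][:3,3])@m["pose"][:3,:3]
    return np.c_[m["cx"]-m["fx"]*p[:,0]/p[:,2], m["cy"]+m["fy"]*p[:,1]/p[:,2]]
E
python3 - <<'E'
from h import *
i=cv2.imread("pics/top0.png"); c=i[185:325,195:425]
cv2.imwrite("pics/crop0.png",cv2.resize(c,None,fx=3.4,fy=3.4,interpolation=cv2.INTER_CUBIC))
m=cam("top")
for s,uv,z in [("board",[[213,206],[318,196],[328,311],[219,316]],.006),("sinks",[[298,289],[296,251],[292,216]],.036),("long",[[387,275]],.0625),("short",[[384,212]],.0625),("things",[[152,300],[262,172],[460,325]],.02)]:
    print(s,ray(m,uv,z).round(3).tolist())
E
```

```text
board [[0.664, 0.139, 0.006], [0.691, -0.096, 0.006], [0.437, -0.122, 0.006], [0.421, 0.113, 0.006]]
sinks [[0.481, -0.058, 0.036], [0.562, -0.051, 0.036], [0.638, -0.041, 0.036]]
long [[0.512, -0.241, 0.062]]
short [[0.645, -0.236, 0.062]]
things [[0.452, 0.256, 0.02], [0.741, 0.03, 0.02], [0.413, -0.4, 0.02]]
```

View pics/crop0.png

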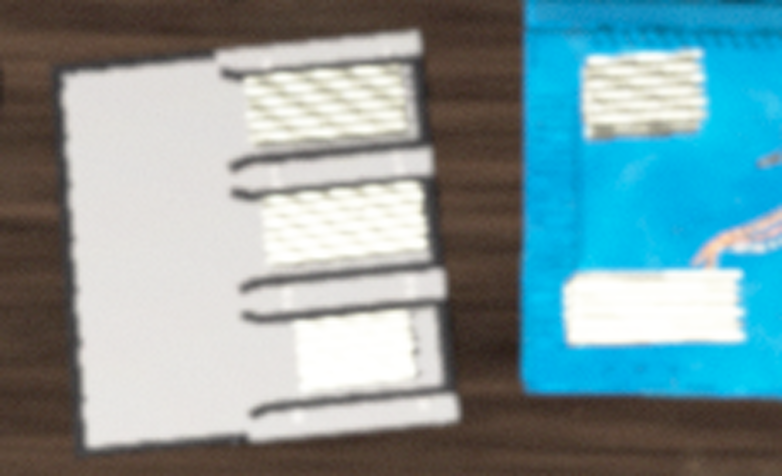

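The crop confirms the near lane holds the short sink: it is about 115 px long against about 165 px for the other two, with a gap to the stop at (440,340). Next I move the wrist camera over the board and the piles.

```bash
python3 -m creep '[[[20,-37,0,0,0,-4],[20,-37,0,0,0,-4],[20,-37,0,0,0,-4],[20,-37,0,0,0,-4],[20,-37,0,0,0,-4]]]' 
python3 -m creep '[[[20,-37,0,0,0,-4],[20,-37,0,0,0,-4],[20,-37,0,0,0,-4],[20,-37,0,0,0,-4],[20,-37,0,0,0,-4]]]' 
python3 -m creep '[[[20,-37,0,0,0,-4],[20,-37,0,0,0,-4],[20,-37,0,0,0,-4],[20,-37,0,0,0,-4],[20,-37,0,0,0,-4]]]'
```

```text
time: 0.52
tool_pos: [0.3274, 0.2884, 0.4015]
tool_rot: [-3.138, -0.003, 2.337]
contact_force: [1.3, -0.0, -0.9]
opening: 0.0919
time: 0.93
tool_pos: [0.4238, 0.1033, 0.4009]
tool_rot: [-3.137, -0.003, 1.971]
contact_force: [0.0, 1.2, -0.3]
opening: 0.0916
time: 1.35
tool_pos: [0.5202, -0.0816, 0.4]
tool_rot: [-3.135, -0.005, 1.602]
contact_force: [1.1, 0.5, 0.5]
opening: 0.0919
```

```bash
python3 -m creep '[[[0,0,0,0,0,3],[0,0,0,0,0,0],[0,0,0,0,0,0],[0,0,0,0,0,0],[0,0,0,0,0,0]]]' 1 20
python3 - <<'E'
from h import *
import json
s=robot.observe(); im=viewer.read_camera("wrist"); cv2.imwrite("pics/w1.png",im)
json.dump({k:list(map(float,s[k])) for k in("tool_pos","tool_rot")},open("w1.json","w")); print(s["tool_pos"],s["tool_rot"])
E
```

```text
time: 1.77
tool_pos: [0.5222, -0.0885, 0.3972]
tool_rot: [-3.132, -0.004, 1.642]
contact_force: [0.2, -0.5, -0.1]
opening: 0.0634
[ 0.52221425 -0.0884724   0.39718394] [-3.1320572  -0.00426762  1.64199557]
```

View pics/w1.png

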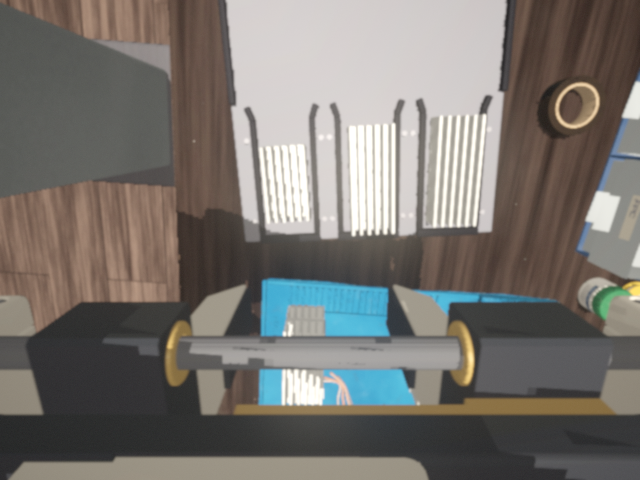

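```bash
python3 - <<'E'
import cv2
i=cv2.imread("pics/w1.png"); cv2.imwrite("pics/c1.png",cv2.resize(i[95:250,228:505],None,fx=2.8,fy=2.8,interpolation=cv2.INTER_CUBIC))
E
```

```text
(no output)
```

View pics/c1.png

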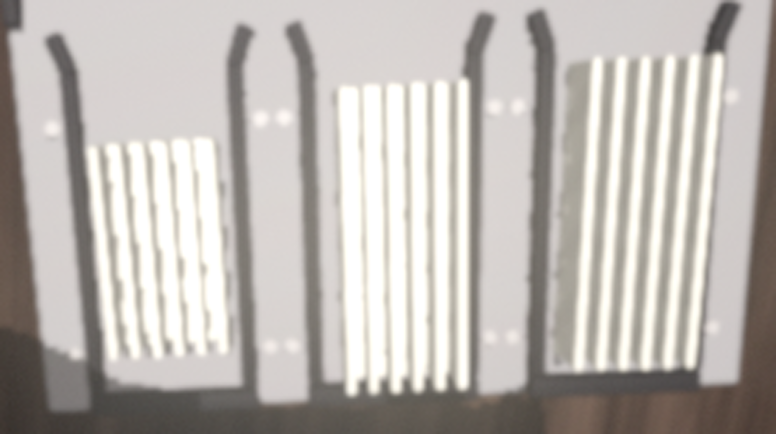

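```bash
python3 - <<'E'
from h import *
import json
m=cam("wrist",json.load(open("w1.json")))
f=lambda p,z:ray(m,np.array(p)/2.8+[228,95],z)[:,:2]
b=f([[50,411],[740,383]],.006); d=b[1]-b[0]; a=np.arctan2(d[1],d[0]); print("corners",b.round(4),np.linalg.norm(d),np.degrees(a))
u=d/np.linalg.norm(d); n=np.array([-u[1],u[0]]); O=b.mean(0)+.122*n
print("origin",O)
loc=lambda P:np.c_[(P-O)@u,(P-O)@n].round(4)
for s,p in dict(odd=[[88,147],[212,138],[227,352],[110,357]],mid=[[338,88],[470,80],[468,390],[345,392]],far=[[590,58],[722,53],[697,368],[573,369]]).items():
    P=f(p,.036); print(s,P.mean(0),loc(P).tolist())
m=cam("top")
c=lambda p,z:ray(m,np.array(p)/3.4+[195,185],z)[:,:2]
b=c([[58,68],[420,32],[460,420],[82,450]],.006); print("top",b.round(4),b.mean(0))
P=c([[568,278],[742,270],[742,345],[567,342]],.0625); print("long",P.round(4),P.mean(0))
E
```

```text
corners [[ 0.4445 -0.1234]
 [ 0.6975 -0.094 ]] 0.25467991885874974 6.634508722529222
origin [0.55688357 0.01248598]
odd [ 0.48524709 -0.05730906] [[-0.0996, -0.027], [-0.06, -0.026], [-0.0589, -0.0956], [-0.0984, -0.0956]]
mid [ 0.56504513 -0.04903134] [[-0.0198, -0.0127], [0.0213, -0.0121], [0.022, -0.1122], [-0.0196, -0.1112]]
far [ 0.64123596 -0.03538249] [[0.0583, -0.0073], [0.0988, -0.0077], [0.0987, -0.1078], [0.0572, -0.1064]]
top [[ 0.6666  0.1413]
 [ 0.695  -0.0975]
 [ 0.4421 -0.1272]
 [ 0.4184  0.1125]] [0.55554478 0.00726888]
long [[ 0.5282 -0.19  ]
 [ 0.535  -0.2954]
 [ 0.4897 -0.2947]
 [ 0.4894 -0.1895]] [ 0.51058694 -0.24238903]
```

Geometry is settled: board origin (0.557, 0.0115), yaw 6.6°, odd sink in the lane at x = -80 with its rear end at y ≈ -96 mm. I put the closed fingers behind it, above the stop.

```bash
python3 -m creep '[[[-30,-25,0,0,-0.5,2.5],[0,0,-40,0,0,0],[0,0,-40,0,0,0],[0,0,-40,0,0,0],[0,0,-30,0,0,0]]]' 
python3 -m creep '[[[0,0,0,0,0,0],[0,0,0,0,0,0]]]'
```

```text
time: 2.23
tool_pos: [0.4917, -0.1097, 0.253]
tool_rot: [3.12, 0.008, 1.695]
contact_force: [0.1, -0.6, -0.2]
opening: 0.0257
time: 2.4
tool_pos: [0.4896, -0.1075, 0.2486]
tool_rot: [3.13, 0.003, 1.697]
contact_force: [-0.3, -0.1, 0.4]
opening: 0.0127
```

```bash
python3 -m creep '[[[2,-6,-15,0,0.5,-0.6],[0,0,-15,0,0,0],[0,0,-10,0,0,0],[0,0,-5,0,0,0],[0,0,0,0,0,0]]]'; python3 -m creep '[[[0,0,0,0,0,0]]]'
```

```text
time: 2.82
tool_pos: [0.495, -0.1122, 0.211]
tool_rot: [3.127, 0.008, 1.69]
contact_force: [-0.4, -0.1, 0.2]
opening: 0.0004
time: 2.9
tool_pos: [0.4954, -0.1121, 0.2121]
tool_rot: [3.125, 0.008, 1.69]
contact_force: [0.7, 0.1, 0.3]
opening: 0.0007
```

```bash
python3 -m creep '[[[-3,-2,-8,0,0.8,0],[0,0,-5,0,0,0],[0,0,0,0,0,0]]]'; python3 -m creep '[[[0,0,0,0,0,0]]]'
```

```text
time: 3.15
tool_pos: [0.493, -0.1143, 0.2006]
tool_rot: [3.136, 0.009, 1.691]
contact_force: [0.6, -0.3, -0.7]
opening: 0.0004
time: 3.23
tool_pos: [0.4929, -0.1143, 0.2005]
tool_rot: [3.137, 0.009, 1.691]
contact_force: [0.0, -0.8, -0.3]
opening: 0.0003
```

```bash
python3 -m creep '[[[-1,10,0,0,0,0],[-1,10,0,0,0,0],[-1,10,0,0,0,0],[-1,10,0,0,0,0],[-1,10,0,0,0,0]]]'; python3 - <<'E'
from h import *
p=robot.observe()["tool_pos"][:2]-[.557,.0115]; a=np.radians(6.6); print(p@[np.cos(a),np.sin(a)],p@[-np.sin(a),np.cos(a)])
E
```

```text
time: 3.65
tool_pos: [0.4875, -0.0612, 0.2008]
tool_rot: [3.136, 0.009, 1.688]
contact_force: [0.2, -0.6, -0.2]
opening: 0.0005
-0.07743756741300217 -0.06420081169196788
```

```bash
python3 -m creep '[[[-2,10,0,0,0,0],[-2,10,0,0,0,0],[-1.5,10,0,0,0,0],[-1.5,10,0,0,0,0],[-1,10,0,0,0,0]]]'; python3 -m creep '[[[-1,10,0,0,0,0],[-1,8,0,0,0,0],[-1,5,0,0,0,0],[0,3,0,0,0,0]]]'; python3 - <<'E'
from h import *
p=robot.observe()["tool_pos"][:2]-[.557,.0115]; a=np.radians(6.6); print(p@[np.cos(a),np.sin(a)],p@[-np.sin(a),np.cos(a)])
cv2.imwrite("pics/s2.png",cv2.resize(viewer.read_camera("scene")[180:330,180:400],None,fx=3,fy=3))
E
```

```text
time: 4.07
tool_pos: [0.4781, -0.0043, 0.201]
tool_rot: [3.136, 0.009, 1.691]
contact_force: [1.3, 0.3, -1.0]
opening: 0.0005
time: 4.4
tool_pos: [0.4743, 0.0263, 0.2011]
tool_rot: [3.136, 0.009, 1.693]
contact_force: [-0.4, 0.4, -1.4]
opening: 0.0004
-0.08041675702488328 0.02418815183432884
```

View pics/s2.png

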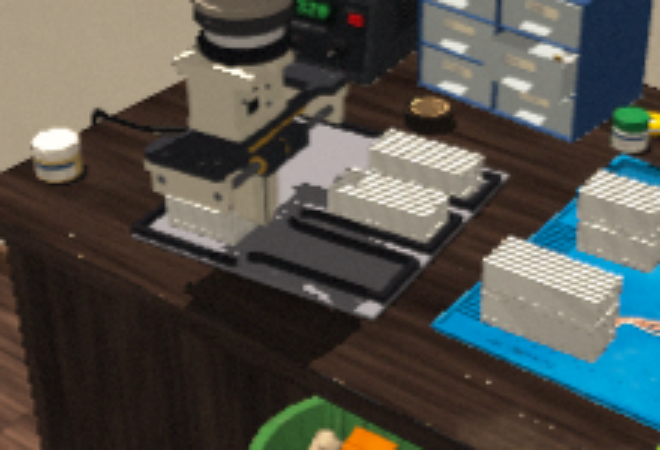

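The short sink sits in the bay just ahead of the fingers at about (205,215), with lane -80 empty and the other sinks undisturbed. I back off, rise and go to look at the long pile from behind.

```bash
python3 -m creep '[[[2,-18,0,0,0,0],[0,0,35,0,0,0],[0,0,40,0,0,0],[0,0,40,0,0,0],[0,0,30,0,0,0]]]' 
python3 -m creep '[[[5,-38,5,0,0,-1],[5,-38,5,0,0,-1],[5,-38,5,0,0,-1],[5,-38,5,0,0,0],[4,-38,0,0,0,0]]]' -0.8
python3 -m creep '[[[4,-38,0,0,0,0],[4,-38,0,0,0,0],[4,-38,0,0,0,0],[4,-20,0,0,0,0],[0,0,0,0,0,0]]]'
python3 - <<'E'
from h import *
import json
s=robot.observe(); im=viewer.read_camera("wrist"); cv2.imwrite("pics/w3.png",im)
json.dump({k:list(map(float,s[k])) for k in("tool_pos","tool_rot")},open("w3.json","w")); print(s["tool_pos"],s["tool_rot"])
E
```

```text
time: 4.87
tool_pos: [0.474, 0.0077, 0.3437]
tool_rot: [-3.129, 0.004, 1.692]
contact_force: [1.3, -0.6, -0.6]
opening: 0.0001
time: 5.28
tool_pos: [0.4984, -0.1837, 0.3749]
tool_rot: [3.137, 0.008, 1.647]
contact_force: [1.0, 0.3, -0.8]
opening: 0.0291
time: 5.7
tool_pos: [0.5122, -0.3333, 0.375]
tool_rot: [3.135, 0.012, 1.638]
contact_force: [-0.6, 0.1, -0.8]
opening: 0.0626
[ 0.512238   -0.33333376  0.37499209] [3.13541788 0.01195319 1.63791267]
```

View pics/w3.png

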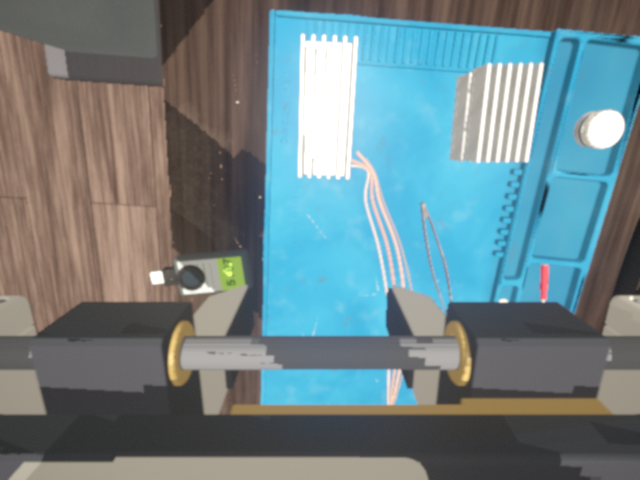

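Long pile fin tops run from (302,37)–(357,38) down to (299,177)–(349,178), and the usb tester is at (215,272), well clear. I measure the top one by mask.

```bash
python3 - <<'E'
from h import *
import json
m=cam("wrist",json.load(open("w3.json"))); i=cv2.imread("pics/w3.png")
w=(i.min(2)>140).astype(np.uint8); w[:, :285]=0; w[:,365:]=0; w[:25]=0; w[185:]=0
w=cv2.morphologyEx(cv2.morphologyEx(w,cv2.MORPH_CLOSE,np.ones((7,7))),cv2.MORPH_OPEN,np.ones((9,9)))
c=max(cv2.findContours(w,0,2)[0],key=cv2.contourArea)[:,0]
r=cv2.minAreaRect((ray(m,c,.0625)[:,:2]*1000).astype(np.float32)); print("mask",r, cv2.boundingRect(c))
P=ray(m,[[302,37],[357,38],[349,178],[299,177]],.0625)[:,:2]; print("hand",P.round(4).tolist(),P.mean(0))
E
```

```text
mask ((517.7025756835938, -242.99267578125), (51.73533248901367, 100.69529724121094), 2.8264870643615723) (297, 34, 68, 146)
hand [[0.493, -0.1961], [0.5314, -0.1941], [0.5347, -0.2914], [0.4958, -0.2932]] [ 0.51373935 -0.24370273]
```

```bash
python3 -m creep '[[[1,35,0,0.6,0.3,-1.8],[0,35,-10,0,0,0],[0,18,-30,0,0,0],[0,0,-30,0,0,0],[0,0,-15,0,0,0]]]' -0.9
python3 -m creep '[[[0,0,-5,0,0,0],[0,0,0,0,0,0]]]'
```

```text
time: 6.17
tool_pos: [0.5114, -0.2381, 0.2909]
tool_rot: [3.134, 0.002, 1.602]
contact_force: [-0.5, -0.3, -0.5]
opening: 0.0869
time: 6.33
tool_pos: [0.5102, -0.2344, 0.2828]
tool_rot: [3.14, -0.002, 1.605]
contact_force: [-0.6, -1.3, -0.9]
opening: 0.0873
```

```bash
python3 -m creep '[[[3,-9,-15,0,0,0],[0,0,-15,0,0,0],[0,0,-10,0,0,0],[0,0,-5,0,0,0],[0,0,0,0,0,0]]]'; python3 -m creep '[[[0,0,0,0,0,0]]]'
```

```text
time: 6.75
tool_pos: [0.5144, -0.2426, 0.2412]
tool_rot: [3.135, 0.001, 1.606]
contact_force: [-0.9, -0.5, 0.2]
opening: 0.0872
time: 6.83
tool_pos: [0.5146, -0.2427, 0.2418]
tool_rot: [3.134, 0.001, 1.606]
contact_force: [0.5, -0.3, 0.1]
opening: 0.0873
```

```bash
python3 -m creep '[[[-1,-1,-9,0,0.4,0],[0,0,-8,0,0,0],[0,0,0,0,0,0]]]'; python3 -m creep '[[[0,0,0,0,0,0]]]'
```

```text
time: 7.08
tool_pos: [0.514, -0.244, 0.2257]
tool_rot: [3.138, 0.004, 1.606]
contact_force: [-0.1, 0.1, -0.3]
opening: 0.0871
time: 7.17
tool_pos: [0.514, -0.244, 0.2255]
tool_rot: [3.139, 0.003, 1.606]
contact_force: [-0.2, -0.1, 0.2]
opening: 0.0872
```

```bash
Z='[[[0,0,0,0,0,0],[0,0,0,0,0,0],[0,0,0,0,0,0],[0,0,0,0,0,0],[0,0,0,0,0,0]]]'; python3 -m creep '[[[0,0,0,0,0,0],[0,0,0,0,0,0],[0,0,0,0,0,0],[0,0,0,0,0,0],[0,0,0,0,0,0]]]' 1 30;  python3 -m creep '[[[0,0,0,0,0,0],[0,0,0,0,0,0],[0,0,0,0,0,0],[0,0,0,0,0,0],[0,0,0,0,0,0]]]'
```

```text
time: 7.58
tool_pos: [0.5141, -0.2441, 0.226]
tool_rot: [3.138, 0.004, 1.606]
contact_force: [0.1, -0.1, -0.4]
opening: 0.0583
time: 8.0
tool_pos: [0.5141, -0.2441, 0.2262]
tool_rot: [3.138, 0.004, 1.606]
contact_force: [0.2, -0.5, 0.1]
opening: 0.0394
```

```bash
python3 -m creep '[[[0,0,0,0,0,0],[0,0,4,0,0,0],[0,0,8,0,0,0],[0,0,15,0,0,0],[0,0,20,0,0,0]]]';  python3 -m creep '[[[0,0,25,0,0,0],[0,0,25,0,0,0],[0,0,10,0,0,0],[0,0,0,0,0,0],[0,0,0,0,0,0]]]'
python3 - <<'E'
from h import *
s=viewer.read_camera("scene")[180:330,190:410]; s=cv2.resize(s,None,fx=2.5,fy=2.5)
w=viewer.read_camera("wrist")[:300,150:500]
cv2.imwrite("pics/s4.png",s); cv2.imwrite("pics/w4.png",w)
E
```

```text
time: 8.42
tool_pos: [0.5126, -0.2432, 0.2709]
tool_rot: [-3.137, -0.002, 1.606]
contact_force: [-0.2, -0.1, -1.6]
opening: 0.0398
time: 8.83
tool_pos: [0.5124, -0.2429, 0.3398]
tool_rot: [3.141, 0.001, 1.606]
contact_force: [-0.1, 0.1, -1.9]
opening: 0.0398
```

View pics/s4.png

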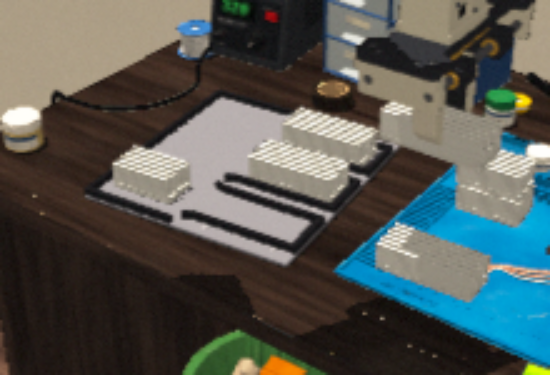

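Only the top sink was lifted. The lower one remains at (430,260), and the short sink lies flat in the bay at (150,170), clear of the lanes. I carry the held sink over the emptied lane.

```bash
python3 -m creep '[[[-5,30,0,0,0,1],[-6,36,0,0,0,1],[-6,36,0,0,0,1],[-6,36,0,0,0,1],[-5,30,0,0,0,0.6]]]';  python3 -m creep '[[[0,8,0,0,0,0],[0,0,0,0,0,0],[0,0,0,0,0,0]]]'
python3 - <<'E'
from h import *
import json
a=np.radians(6.6);u=np.array([np.cos(a),np.sin(a)]);n=np.array([-u[1],u[0]]);O=[.557,.0115]
m=cam("wrist",json.load(open("w1.json")))
P=ray(m,np.array([[78,150],[98,350],[231,150],[242,350]])/2.8+[228,95],.014)[:,:2]-O; print("rails",np.c_[P@u,P@n].round(4).tolist())
s=robot.observe(); p=s["tool_pos"][:2]-O; print(p@u,p@n)
json.dump({k:list(map(float,s[k])) for k in("tool_pos","tool_rot")},open("w5.json","w"))
im=viewer.read_camera("wrist"); cv2.imwrite("pics/w5.png",im)
E
```

```text
time: 9.35
tool_pos: [0.482, -0.0752, 0.3321]
tool_rot: [-3.133, -0.002, 1.68]
contact_force: [0.7, 0.5, -1.7]
opening: 0.0396
time: 9.6
tool_pos: [0.4798, -0.0615, 0.3293]
tool_rot: [-3.125, -0.006, 1.687]
contact_force: [0.1, -0.4, -1.6]
opening: 0.04
rails [[-0.1067, -0.0275], [-0.106, -0.0969], [-0.0549, -0.0297], [-0.0545, -0.0991]]
-0.08508382805015054 -0.06363452922394136
```

View pics/w5.png

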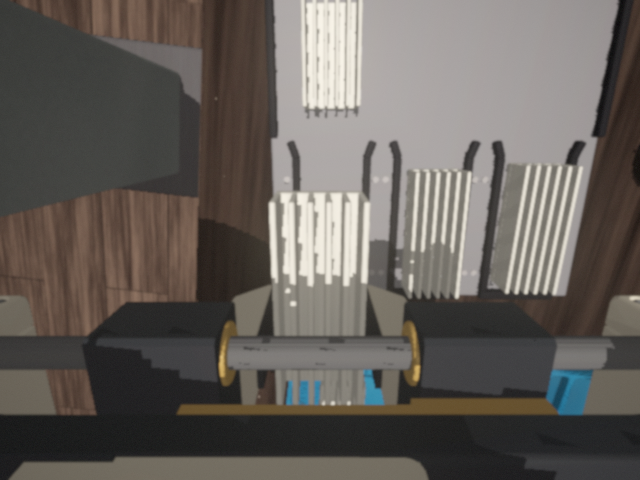

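```bash
python3 - <<'E'
from h import *
import json
m=cam("wrist",json.load(open("w5.json")))
i=np.linalg.inv(m["pose"]@np.linalg.inv(m["mount"]))
P=ray(m,[[274,197],[366,196]],.3293-.1635); print((np.c_[P,[1,1]]@i.T).round(4))
E
python3 -m creep '[[[4,10,-20,-0.3,-0.9,0],[0,0,-25,0,0,0],[0,0,-15,0,0,0],[0,0,-5,0,0,0],[0,0,0,0,0,0]]]';  python3 -m creep '[[[0,0,0,0,0,0],[0,0,0,0,0,0]]]'
```

```text
[[ 0.0538 -0.0176  0.1642  1.    ]
 [ 0.0543  0.0181  0.1636  1.    ]]
time: 10.07
tool_pos: [0.4863, -0.0582, 0.2618]
tool_rot: [3.139, 0.004, 1.678]
contact_force: [0.1, 0.8, -1.5]
opening: 0.0393
time: 10.23
tool_pos: [0.4869, -0.06, 0.2621]
tool_rot: [3.139, 0.004, 1.676]
contact_force: [-0.2, 0.7, -2.5]
opening: 0.0395
```

```bash
python3 -m creep '[[[-4,9,-8,0,0,0.5],[0,0,-10,0,0,0],[0,0,-8,0,0,0],[0,0,-4,0,0,0],[0,0,0,0,0,0]]]';  python3 -m creep '[[[0,0,0,0,0,0],[0,0,0,0,0,0]]]'; python3 -c '
from h import *
a=np.radians(6.6);u=np.array([np.cos(a),np.sin(a)]);p=robot.observe()["tool_pos"][:2]-[.557,.0115];print(p@u,p@[-u[1],u[0]])'
```

```text
time: 10.65
tool_pos: [0.4848, -0.0531, 0.2339]
tool_rot: [3.131, 0.008, 1.683]
contact_force: [-0.5, 1.2, -1.3]
opening: 0.0396
time: 10.82
tool_pos: [0.4851, -0.0536, 0.2339]
tool_rot: [3.131, 0.008, 1.683]
contact_force: [-0.6, 0.9, -2.7]
opening: 0.0399
-0.07888958619134656 -0.056356856532337615
```

```bash
python3 -m creep '[[[-1.5,1,-8,0.4,0.5,0],[0,0,-8,0,0,0],[0,0,-6,0,0,0],[0,0,0,0,0,0]]]';  python3 -m creep '[[[0,0,0,0,0,0],[0,0,0,0,0,0]]]'; python3 -c '
from h import *
a=np.radians(6.6);u=np.array([np.cos(a),np.sin(a)]);p=robot.observe()["tool_pos"][:2]-[.557,.0115];print(p@u,p@[-u[1],u[0]])'
```

```text
time: 11.15
tool_pos: [0.4838, -0.0527, 0.2106]
tool_rot: [3.137, 0.0, 1.682]
contact_force: [-0.7, 0.6, -2.4]
opening: 0.0397
time: 11.32
tool_pos: [0.4837, -0.0527, 0.2097]
tool_rot: [3.139, -0.0, 1.682]
contact_force: [0.5, 0.3, -1.4]
opening: 0.0396
-0.08020109589410147 -0.055329974723653204
```

```bash
python3 -m creep '[[[0,0,-4,0,0,0.2],[0,0,-3,0,0,0],[0,0,0,0,0,0]]]';  python3 -m creep '[[[0,0,-1,0,0,0],[0,0,-1,0,0,0],[0,0,0,0,0,0]]]'
```

```text
time: 11.57
tool_pos: [0.4839, -0.0527, 0.2024]
tool_rot: [3.138, 0.0, 1.686]
contact_force: [-0.5, -0.0, -2.5]
opening: 0.0397
time: 11.82
tool_pos: [0.484, -0.0527, 0.2003]
tool_rot: [3.138, 0.0, 1.686]
contact_force: [-0.9, -0.7, -1.9]
opening: 0.0397
```

```bash
python3 -m creep '[[[0,0,-1,0,0,0],[0,0,0,0,0,0]]]';  python3 -m creep '[[[0.6,-4,0,0,0,0],[0.5,-3,0,0,0,0],[0,0,0,0,0,0]]]'; python3 -m creep '[[[0.2,-2,0,0,0,0],[0.2,-1,0,0,0,0],[0,0,0,0,0,0]]]'
```

```text
time: 11.98
tool_pos: [0.4841, -0.0527, 0.1999]
tool_rot: [3.137, 0.001, 1.686]
contact_force: [0.3, -0.1, -2.0]
opening: 0.0398
time: 12.23
tool_pos: [0.4854, -0.0603, 0.2001]
tool_rot: [3.136, 0.001, 1.687]
contact_force: [-0.1, -0.5, -1.5]
opening: 0.0398
time: 12.48
tool_pos: [0.4857, -0.0631, 0.2]
tool_rot: [3.137, -0.001, 1.686]
contact_force: [0.5, -0.1, -1.2]
opening: 0.04
```

```bash
python3 -m creep '[[[0.1,-1,0,0,0,0],[0.1,-1,0,0,0,0]]]';python3 -m creep '[[[0.1,-1,0,0,0,0],[0.1,-1,0,0,0,0]]]';python3 -m creep '[[[0.1,-1,0,0,0,0],[0.1,-1,0,0,0,0]]]'
```

```text
time: 12.65
tool_pos: [0.4858, -0.0639, 0.2001]
tool_rot: [3.137, -0.004, 1.685]
contact_force: [0.8, 7.9, 1.4]
opening: 0.0398
time: 12.82
tool_pos: [0.4859, -0.0644, 0.2003]
tool_rot: [3.137, -0.007, 1.685]
contact_force: [-0.3, 8.0, 1.1]
opening: 0.0397
time: 12.98
tool_pos: [0.486, -0.0649, 0.2004]
tool_rot: [3.137, -0.01, 1.685]
contact_force: [0.8, 7.2, 0.8]
opening: 0.04
```

Contact with the stop shows as an 8 N reaction. I release with a partial opening so the fingers clear the neighbouring sink.

```bash
python3 -m creep '[[[0,0,0,-0.4,0,0],[0,0,0,0,0,0],[0,0,0,0,0,0],[0,0,0,0,0,0],[0,0,0,0,0,0]]]' -0.2 
python3 -m creep '[[[0,0,4,0,0,0],[0,0,15,0,0,0],[0,0,30,0,0,0],[0,0,40,0,0,0],[0,0,30,0,0,0]]]'
python3 -m creep '[[[0,0,10,0,0,0],[0,-20,20,0,0,0],[0,-15,0,0,0,0],[0,0,0,0,0,0],[0,0,0,0,0,0]]]'
python3 - <<'E'
from h import *
import json
s=robot.observe(); im=viewer.read_camera("wrist")
json.dump({k:list(map(float,s[k])) for k in("tool_pos","tool_rot")},open("w6.json","w")); print(s["tool_pos"],s["tool_rot"])
cv2.imwrite("pics/w6f.png",im); cv2.imwrite("pics/w6.png",cv2.resize(im[:300,220:570],None,fx=2,fy=2,interpolation=cv2.INTER_CUBIC))
E
```

```text
time: 13.4
tool_pos: [0.4865, -0.0654, 0.201]
tool_rot: [3.136, -0.001, 1.686]
contact_force: [-0.0, 0.3, -0.1]
opening: 0.0551
time: 13.82
tool_pos: [0.4839, -0.0656, 0.3185]
tool_rot: [-3.132, -0.007, 1.685]
contact_force: [0.3, 0.3, -0.5]
opening: 0.0552
time: 14.23
tool_pos: [0.4843, -0.1016, 0.3602]
tool_rot: [3.136, 0.0, 1.685]
contact_force: [-0.3, -0.5, 0.4]
opening: 0.0549
[ 0.48434954 -0.1016316   0.36017361] [3.13568044e+00 1.74338632e-04 1.68531986e+00]
```

View pics/w6.png

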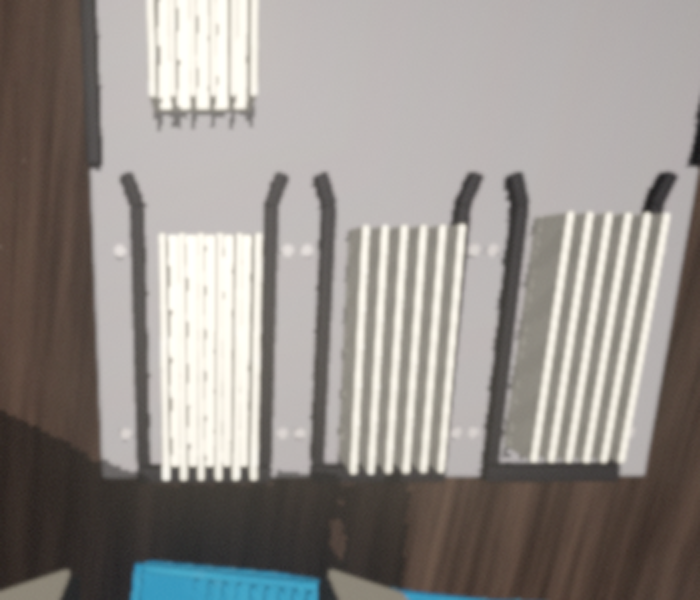

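```bash
python3 - <<'E'
from h import *
import json
m=cam("wrist",json.load(open("w6.json")))
f=lambda p,z:ray(m,np.array(p)/2+[220,0],z)[:,:2]
b=f([[103,478],[645,477]],.006); d=b[1]-b[0]; u=d/np.linalg.norm(d); n=np.array([-u[1],u[0]]); O=b.mean(0)+.122*n
print(np.degrees(np.arctan2(*u[::-1])),np.linalg.norm(d),O)
for s,p,z in [("new",[[161,234],[263,234],[258,478],[164,480]],.036),("mid",[[362,226],[466,224],[442,472],[349,474]],.036),("far",[[570,212],[669,212],[626,462],[535,463]],.036),("odd rear top",[[149,97],[258,95]],.036)]:
    P=f(p,z)-O; print(s,np.c_[P@u,P@n].round(4).tolist())
E
```

```text
6.5620640015059895 0.2540835283494814 [0.55653866 0.01211614]
new [[-0.0972, -0.0153], [-0.0577, -0.0153], [-0.0573, -0.1136], [-0.0973, -0.1144]]
mid [[-0.0194, -0.0124], [0.0208, -0.0116], [0.0209, -0.1111], [-0.0187, -0.1119]]
far [[0.0605, -0.0073], [0.0988, -0.0072], [0.0987, -0.1068], [0.06, -0.1072]]
odd rear top [[-0.1009, 0.0325], [-0.0607, 0.0332]]
```

The new sink's rear end measures y = -114.0 mm, at the stop. The neighbours are unmoved and the odd sink's rear is at y = +33 mm, so I hand in.

```bash
python3 -c '
from cell import robot
print(robot.hand_in())'
```

```text
the job is handed in; nothing more can be done
None
```

The job is done and handed in at about 14 s of the 69 s allowed; the hand-in gives no verdict.

**What I did:** The short heat sink was in the lane at board x = -80. I pushed it out with closed fingers from behind. Its trailing end is now at board y ≈ +33 mm, so it lies in the returns bay clear of the mouths. I then lifted only the top long heat sink, lowered it into the emptied lane and slid it back until the stop pushed back with about 8 N. I released it with a partial opening so the fingers cleared the next sink.

**What the last checks showed:**
- **New sink:** its rear end measured y ≈ -114 mm, at the stop, and its centre x ≈ -77 mm. It looks straight in the lane, standing on its base.
- **Other two kit sinks:** unmoved to within about 1 mm.
- **Stock:** the lower long sink was seen still in place after the lift. I did not measure it or the short pile again.
- **Bystanders:** the robot kept away from them, but I did not check them again at the end.

No check failed. While I pressed against the stop the tool tilted about 0.6°, and I corrected that as I released. The camera is good to only 1–2 mm, so I can't rule out a gap of under 1 mm at the stop.

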